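Shut and bolt the craft kit chest

TASK

Pack-up time: lower the lid of the plywood kit chest until it is fully shut, push the bolt on top of it fully home through its keeper on the front rim, then swing the bolt's handle over sideways until it lies flat in its notch, so that the bolt cannot slide back. Leave the cups, the bottle, the mould and the phone standing or lying where they are.

Things in the scene. Friction and masses are not known exactly. Their poses are not given: they have to be found in the camera images.
- chest: plywood kit chest, 240 deep (x) x 340 wide (y) x 120 mm high, walls 20 thick; heavy, does not move. Origin: centre of its underside. x points from its front (keeper side, nearest the robot) to its back (hinges), y to its left, z up. The steel bolt lies on top of the lid along chest x, at y=0, its axis 11 mm above the lid's top (z=131 mm when shut).
- lid (a joint): lid angle, rad: 0 = fully shut (top flush with the rims), grows as it opens, up to 1.5. The lid is plywood, 202 deep x 296 wide x 12 mm thick. Its hinge is stiff: it stays at any angle it is left; pushing it down near its free edge takes about 3 to 8 N. Push on its plain plywood, e.g. 100 mm to either side of the bolt.
- lid_hinge (a point): middle of the lid's hinge line, at chest (+102, 0, 120) mm; the line runs along chest y
- lid_edge (a point): middle of the lid's free front edge, on its top face, 202 mm from the hinge line; at chest (-100, 0, 120) mm when shut
- bolt (a joint): slide of the bolt towards the front, m: 0 = fully drawn back, 0.040 = fully home at its stop, its end through the keeper. Round bar, 12 mm thick, 140 long; stays where left, about 3 N to slide. Its handle moves with it and stands at chest x = -10 mm minus the slide (lid shut). Two straps, 14 mm long in x and 21 mm above the lid, hold the bar at chest x = -78 and +28 mm.
- handle (a joint): turn of the bolt's handle about the bolt's axis, rad: 0 = straight up from the lid, grows as it swings towards chest +y, 1.57 = lying flat in a notch; -0.5 at least. It stays where left; about 1.5 N at its end turns it. It goes flat only with the bolt fully home (within 3 mm) or fully drawn back; elsewhere the notched wall stops it near 0.7.
- notch (a point): middle of the notch for the bolt when home, in the steel wall beside the bolt on its +y side, at chest (-50, 14, 131) mm when the lid is shut. The notch is 16 mm wide (x) and open at the top; the wall stands 15 mm above the lid, from chest y = 10 to 18 mm. A handle lying in it locks the bolt. The like notch 40 mm further back is for the drawn-back bolt.
- knob (a point): centre of the steel ball, 18 mm across, at the end of the bolt's handle, 45 mm from the bolt's axis; the handle's bar is 10 mm thick. On the bolt's -y side (chest y = -10 to -15 mm) a plain steel wall also stands 15 mm above the lid
- keeper (a point): centre of the keeper's opening on the middle of the front rim, at chest (-111, 0, 131) mm: a steel bridge 24 mm wide (y), 14 mm long (x), its top 21.5 mm above the rim; fixed to the chest
- cup_a: white paper cup, 76 mm across, 92 mm high, with a stirring stick reaching 125 mm, before the chest; leave alone. Origin: centre of its underside.
- cup_b: second such white paper cup with a stick, at the chest's right front corner; leave alone. Origin: centre of its underside.
- kraft_a: brown paper cup, 56 mm across, 55 mm high, before the chest; leave alone. Origin: centre of its underside.
- bottle: squeeze bottle with a pointed nozzle, 48 mm across, 150 mm high, at the chest's left side; leave alone. Origin: centre of its underside.
- mould: two-part pulp mould lying open, 72 x 148 x 16 mm, at the chest's right side; leave alone. Origin: centre of its underside.
- phone: phone lying flat, 155 x 75 x 9 mm, at the chest's left front corner; leave alone. Origin: centre of its underside.

How it is judged (in metres and radians):
On the way, in this order (a step that is already met when the one before it is completed fails the run):
1. the lid is shut, with the bolt still drawn back (value of joint lid below 0.03 rad and value of joint bolt below 0.025 m), for 0.1 s.
2. the bolt is home in its keeper under the shut lid (value of joint lid below 0.03 rad and value of joint bolt above 0.036 m), for 0.1 s.
At the end, for the whole second after the job is handed in: the lid is shut (within 0.03 rad), the bolt has slid at least 36 of its 40 mm into the keeper, and its handle lies flat in the notch (turned past 1.4 rad) (all of step 2 and value of joint handle above 1.4 rad); the robot touches nothing.
It fails at once if a cup, the bottle, the mould or the phone is shoved more than 40 mm or knocked over (distance of any of cup_a, cup_b, kraft_a, bottle, mould, phone from where it was at the start of the episode above 0.04 m or angle between any of cup_a, cup_b, kraft_a, bottle's own z axis and vertical above 0.5 rad).
It also fails if it takes over 48 s, if anything falls off the work surface, if the arm or the gripper's body presses on something with over 40 N, if the wrist force passes 120 N, or if a joint passes its speed limit or range.

ROBOT

A 6-joint arm with a two-finger parallel gripper is mounted at the origin on the work surface. World frame = base frame: x ahead of the robot, y to its left, z up, the work surface at z = 0. Lengths are in mm, angles in rad, forces in N, time in s.
With the tool pointing down it reaches from about 350 to 775 mm from the base axis. Payload 7.3 kg.
Tool frame: the origin (TCP) lies between the finger pads; the fingertips stand tcp_to_tips ahead of it and the grasp point (between the pads) lies 5 mm behind it (tcp_to_tips is the distance from the TCP to the fingertips, in mm); z points along the fingers, x is the direction in which the jaws open and shut, and the axes are right-handed (so a half turn about z gives the same grasp; the last joint's range is limited). The gripper opens to 92 mm and grips with 3 to 60 N. Pads are 19 mm wide; open, the fingers measure 130 mm over their backs; the gripper's body (75 mm by 190 mm) begins 47 mm behind the grasp point.
Start: joints at [1.041, 0.342, 1.524, -0, 1.275, -0.146], TCP at [196.571, 486.83, 240.741] pointing down, gripper open.
Joint ranges: [-2.53, 2.53], [-0.77, 2.02], [0.04, 2.7], [-1, 4.14], [0.28, 2.66], [-3.11, 3.11]. Speed limits (rad/s): [2.57, 2.57, 3.14, 3.14, 3.14, 3.14].

INTERFACE

Orientations are given as [roll, pitch, yaw] about the fixed x, y, z axes, in that order (R = Rz(yaw) Ry(pitch) Rx(roll)).
In Python, from plant import * gives the robot as it stands.
- The arm moves only by the tool drive_tool, never from a script. Its argument "deltas" is a list of rows, each an object of numbers: "hand": the gripper's target within -1 to 1 (shut at 1, half-way at 0, fully open at -1); "tx", "ty", "tz": the shift along the tool's x, y, z each as a share of 4 cm, from -1 to 1; "wx", "wy", "wz": the turn, a rotation vector about the tool's x, y, z each as a share of 5 degrees, from -1 to 1. In form: [{"hand": .., "tx": .., "ty": .., "tz": .., "wx": .., "wy": .., "wz": ..}, ...]. A call has 1 to 20 rows; each row shifts and turns the commanded pose from where the row before left it, along the tool's axes as they then stand; what a row does not reach is not made up. A row lasts 1/12 s, in which the tool goes at most 41.7 mm and 7.16 degrees, less where a joint would pass 70% of its speed; a pose out of reach is approached as far as the arm can. A call with a number of a shift or a turn outside -1 to 1 is refused whole. A call with a gripper value outside its range is refused whole. The fingers move at their own pace and stop on an object; the grip force is fixed at half the most. Time passes only in rows, so rows that do not move let the fingers close. It gives the time, the measured TCP pose, the force and the opening at its end, in the units of the state.
- get_obs(): the state, without advancing time (a new reading comes with each control period).
- capture(name): name is "scene" or "top"; returns the picture (384x512x3 uint8, red, green, blue); there is no depth.
- camera_model(name): a dict with "fx", "fy", "cx", "cy" (pixels), "D" ([k1, k2, p1, p2, k3] as OpenCV has them; the pictures are not rectified), "rvec" (rotation vector, rad) and "tvec" (3), from world to camera coordinates, as OpenCV has them. Camera axes: x right, y down, z forward; pixel columns grow to the right and rows downward; lengths in mm; the calibration is good to about 2 mm. A picture is of the moment at which its call begins. camera_model takes no time and is no camera call.
- close_job(): hands the job in, once; it reports no verdict.
The state is a dict: "time": time; "joint_positions": joint angles; "dq": joint speeds; "tau": joint torques, N m; "tool_pos": TCP position; "tcp_rot": TCP orientation; "contact_force": force on the tool from outside, world axes, zero at the start; "moment": the same for the moment, N m; "grip_width": finger opening in mm.
Only numpy, scipy, OpenCV 4.12 (cv2) and the standard library are available. Lean on these libraries where they do the work, as an engineer would, in place of code of your own. Each camera call takes 0.05 s, during which the arm holds its last target.

## Working session

There is one attempt and no reset: what is moved stays moved. The work goes in short steps, Python scripts to look and compute and a tool call to move; the robot and the scene stay as the last step left them, time stands still between calls to the robot, and variables do not carry over. Pictures are saved under pics/ and viewed, and the job is handed in when it is done.

Besides the shell and the picture viewer there is one more tool, called after "Emit:" by a JSON object that holds its "name" and its "arguments", one argument or row to a line. drive_tool: Moves the arm, as the interface text tells. Its arguments: {"type":"object","properties":{"deltas":{"type":"array","items":{"type":"object","properties":{"hand":{"type":"number"},"tx":{"type":"number"},"ty":{"type":"number"},"tz":{"type":"number"},"wx":{"type":"number"},"wy":{"type":"number"},"wz":{"type":"number"}}}}},"required":["deltas"]}

```bash
mkdir -p pics; ls; python3 - <<'E'
from plant import *
import cv2
o=get_obs();print(o)
for n in("scene","top"):
    im=capture(n);cv2.imwrite(f"pics/{n}0.png",cv2.cvtColor(im,cv2.COLOR_RGB2BGR));print(n,camera_model(n))
E
```

```text
pics
{'time': 0.0, 'joint_positions': array([ 1.04101339e+00,  3.42717472e-01,  1.52501131e+00, -1.82989411e-05,
        1.27539424e+00, -1.46001185e-01]), 'dq': array([-8.33490420e-04,  1.13732076e-03, -2.06022030e-05,  7.74942072e-04,
        1.13954985e-03, -1.48987397e-03]), 'tau': array([ 1.61944776e-03, -4.31245422e+01, -2.44222802e+01,  7.18597183e-02,
        5.59482677e-02, -2.06335158e-04]), 'tool_pos': array([196.36488586, 486.48096688, 240.04966338]), 'tcp_rot': array([-3.14138732e+00,  1.51663027e-03,  1.18702007e+00]), 'contact_force': array([-0.43682031,  0.70266824, -0.01366268]), 'moment': array([-0.00417892, -0.00728193,  0.03065296]), 'grip_width': 91.65770892640894}
scene {'fx': 403.8229283761542, 'fy': 403.8229283761542, 'cx': 260.8846006433891, 'cy': 192.9937830625174, 'D': array([-0.04842419,  0.        ,  0.        ,  0.        ,  0.        ]), 'rvec': array([ 2.638968  ,  0.13436569, -0.04330483]), 'tvec': array([-537.61745364,    2.39805075,  989.96811107])}
top {'fx': 439.13032525301026, 'fy': 439.13032525301026, 'cx': 261.54353089361535, 'cy': 190.69454388651448, 'D': array([-0.06575171,  0.        ,  0.        ,  0.        ,  0.        ]), 'rvec': array([ 2.24793782, -1.94277942,  0.21523597]), 'tvec': array([ -54.98948247,  558.22412724, 1024.69012182])}
```

View pics/scene0.png

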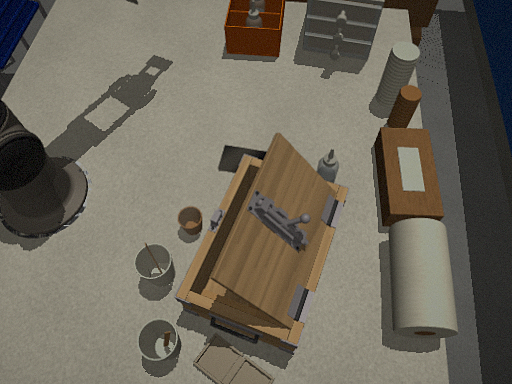

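View pics/top0.png

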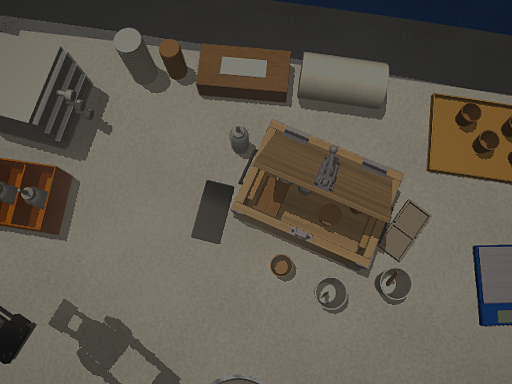

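The scene view shows the base at the left and the chest around (270,250), with its front facing the cups. The lid is about half open and the handle is at about (300,220). The top view has the chest at about (320,195) and the keeper at (300,233). Next I'll enlarge crops of both.

```bash
python3 - <<'E'
import cv2
a=cv2.imread("pics/scene0.png")[120:372,165:365];cv2.imwrite("pics/s0c.png",cv2.resize(a,None,fx=3,fy=3,interpolation=cv2.INTER_CUBIC)[:,:][:756])
a=cv2.imread("pics/scene0.png")[125:325,165:365];cv2.imwrite("pics/s0c.png",cv2.resize(a,None,fx=3,fy=3,interpolation=cv2.INTER_CUBIC))
a=cv2.imread("pics/top0.png")[110:310,185:445];cv2.imwrite("pics/t0c.png",cv2.resize(a,None,fx=3,fy=3,interpolation=cv2.INTER_CUBIC))
E
```

```text
(no output)
```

View pics/s0c.png

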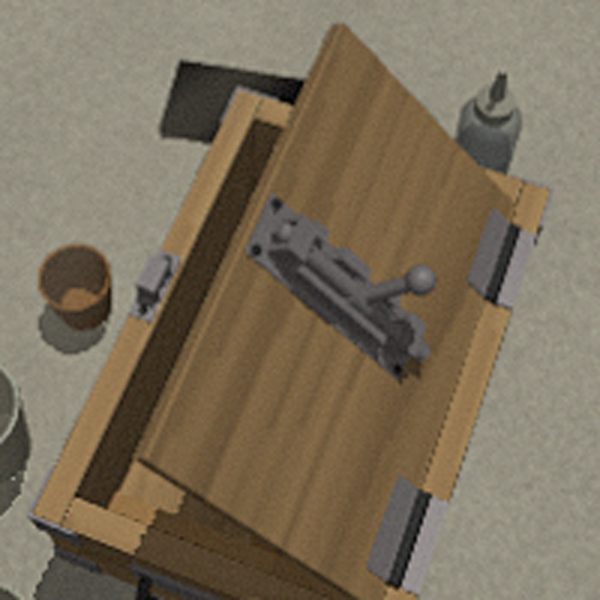

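View pics/t0c.png

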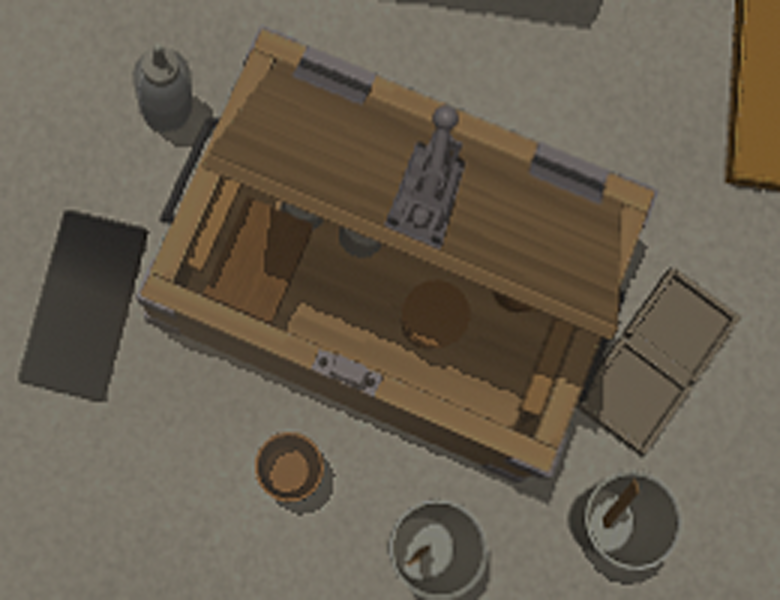

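```bash
cat > h.py <<'E'
import numpy as np,cv2
from plant import *
def ray(n,p):
    m=camera_model(n);K=np.array([[m['fx'],0,m['cx']],[0,m['fy'],m['cy']],[0,0,1]])
    u=cv2.undistortPoints(np.array([[p]],float),K,m['D'])[0,0]
    R=cv2.Rodrigues(m['rvec'])[0];c=-R.T@np.ravel(m['tvec']);return c,R.T@np.array([u[0],u[1],1.])
def onz(n,p,z):
    c,d=ray(n,p);return c+d*(z-c[2])/d[2]
def tri(ps,pt):
    a,d=ray('scene',ps);b,e=ray('top',pt)
    s=np.linalg.lstsq(np.c_[d,-e],b-a,rcond=None)[0];A=a+s[0]*d;B=b+s[1]*e;return (A+B)/2,np.linalg.norm(A-B)
def proj(n,P):
    m=camera_model(n);K=np.array([[m['fx'],0,m['cx']],[0,m['fy'],m['cy']],[0,0,1]])
    return cv2.projectPoints(np.atleast_2d(np.array(P,float)),m['rvec'],m['tvec'],K,m['D'])[0][:,0]
E
python3 - <<'E'
from h import *
np.set_printoptions(precision=1,suppress=True)
T=lambda x,y:(x/3+185,y/3+110); S=lambda x,y:(x/3+165,y/3+125)
for n,p in dict(FL=(145,287),BL=(262,33),BR=(655,190),FR=(553,470)).items(): print('top',n,onz('top',T(*p),120))
for n,p in dict(FL=(238,88),FR=(37,522),BL=(548,188)).items(): print('sc',n,onz('scene',S(*p),120))
for n,s,t in [('lidL',(338,25),(207,155)),('lidR',(143,460),(618,333)),('knob',(421,278),(446,117)),('hole',(262,250),(436,240))]: print(n,*tri(S(*s),T(*t)))
for n,p,z in [('cupA',(440,550),92),('cupB',(632,520),92),('kraft',(290,467),55),('bottle',(160,58),150)]: print(n,onz('top',T(*p),z))
E
```

```text
top FL [502.7  84.3 120. ]
top BL [722.4  23.9 120. ]
top BR [ 638.  -302.3  120. ]
top FR [ 408.5 -242.1  120. ]
sc FL [495.4  85.  120. ]
sc FR [ 411.2 -246.9  120. ]
sc BL [724.2  22.4 120. ]
lidL [571.2  43.4 263.2] 4.840224017411269
lidR [ 492.7 -242.2  263.4] 0.9266533137230166
knob [ 630.4 -115.7  243.7] 0.7604283524032421
hole [ 539.  -115.8  260. ] 1.716637914351531
cupA [ 338.2 -168.5   92. ]
cupB [ 381.2 -313.5   92. ]
kraft [386.2 -47.8  55. ]
bottle [678.5  98.9 150. ]
```

```bash
cat >> h.py <<'E'
C0=np.array([567.6,-109.75]);YAW=-np.deg2rad(15.0)
ux=np.array([np.cos(YAW),np.sin(YAW)]);uy=np.array([-ux[1],ux[0]])
def chest(p): d=np.array(p[:2])-C0; return np.array([d@ux,d@uy,p[2]])
def world(x,y,z): return np.r_[C0+x*ux+y*uy,z]
E
python3 - <<'E'
from h import *
import plant
print([k for k in dir(plant) if not k.startswith('__')])
print(tcp_to_tips)
E
```

```text
['Unreachable', 'camera_model', 'capture', 'close_job', 'get_obs', 'tcp_to_tips']
14.0
```

Emit:
{"name": "drive_tool", "arguments": {
  "deltas": [
    {"hand": 1,"tz": -1,"wz": 1},
    {"hand": 1,"tz": -1,"wz": 1},
    {"hand": 1,"tz": -1,"wz": 1},
    {"hand": 1,"wz": 1},
    {"hand": 1,"wz": 1},
    {"hand": 1,"wz": 1},
    {"hand": 1,"wz": 1},
    {"hand": 1,"wz": 1},
    {"hand": 1,"wz": 1},
    {"hand": 1,"wz": 1},
    {"hand": 1,"wz": 1},
    {"hand": 1,"wz": 1},
    {"hand": 1,"wz": 1},
    {"hand": 1,"wz": 1},
    {"hand": 1,"wz": 1},
    {"hand": 1,"wz": 1},
    {"hand": 1,"wz": 0.6},
    {"hand": 1}
  ]
}}

```text
invalid input
```

Emit:
{"name": "drive_tool", "arguments": {
  "deltas": [
    {"hand": 1,"tx": 0,"ty": 0,"tz": -1,"wx": 0,"wy": 0,"wz": 1},
    {"hand": 1,"tx": 0,"ty": 0,"tz": -1,"wx": 0,"wy": 0,"wz": 1},
    {"hand": 1,"tx": 0,"ty": 0,"tz": -1,"wx": 0,"wy": 0,"wz": 1},
    {"hand": 1,"tx": 0,"ty": 0,"tz": 0,"wx": 0,"wy": 0,"wz": 1},
    {"hand": 1,"tx": 0,"ty": 0,"tz": 0,"wx": 0,"wy": 0,"wz": 1},
    {"hand": 1,"tx": 0,"ty": 0,"tz": 0,"wx": 0,"wy": 0,"wz": 1},
    {"hand": 1,"tx": 0,"ty": 0,"tz": 0,"wx": 0,"wy": 0,"wz": 1},
    {"hand": 1,"tx": 0,"ty": 0,"tz": 0,"wx": 0,"wy": 0,"wz": 1},
    {"hand": 1,"tx": 0,"ty": 0,"tz": 0,"wx": 0,"wy": 0,"wz": 1},
    {"hand": 1,"tx": 0,"ty": 0,"tz": 0,"wx": 0,"wy": 0,"wz": 1}
  ]
}}

```text
time: 0.93
tool_pos: [196.5, 486.7, 360.3]
tcp_rot: [3.141, 0.001, 0.31]
contact_force: [0.9, -0.4, 0.3]
grip_width: 29.7
```

Emit:
{"name": "drive_tool", "arguments": {
  "deltas": [
    {"hand": 1,"tx": 0,"ty": 0,"tz": 0,"wx": 0,"wy": 0,"wz": 1},
    {"hand": 1,"tx": 0,"ty": 0,"tz": 0,"wx": 0,"wy": 0,"wz": 1},
    {"hand": 1,"tx": 0,"ty": 0,"tz": 0,"wx": 0,"wy": 0,"wz": 1},
    {"hand": 1,"tx": 0,"ty": 0,"tz": 0,"wx": 0,"wy": 0,"wz": 1},
    {"hand": 1,"tx": 0,"ty": 0,"tz": 0,"wx": 0,"wy": 0,"wz": 1},
    {"hand": 1,"tx": 0,"ty": 0,"tz": 0,"wx": 0,"wy": 0,"wz": 1},
    {"hand": 1,"tx": 0,"ty": 0,"tz": 0,"wx": 0,"wy": 0,"wz": 0.55},
    {"hand": 1,"tx": 0,"ty": 0,"tz": 0,"wx": 0,"wy": 0,"wz": 0}
  ]
}}

```text
time: 1.6
tool_pos: [196.5, 486.7, 360.3]
tcp_rot: [3.141, 0.0, -0.259]
contact_force: [-0.0, 0.7, 0.8]
grip_width: 0.4
```

Emit:
{"name": "drive_tool", "arguments": {
  "deltas": [
    {"hand": 1,"tx": 0.63,"ty": 0.725,"tz": 0,"wx": 0,"wy": 0,"wz": 0},
    {"hand": 1,"tx": 0.63,"ty": 0.725,"tz": 0,"wx": 0,"wy": 0,"wz": 0},
    {"hand": 1,"tx": 0.63,"ty": 0.725,"tz": 0,"wx": 0,"wy": 0,"wz": 0},
    {"hand": 1,"tx": 0.63,"ty": 0.725,"tz": 0,"wx": 0,"wy": 0,"wz": 0},
    {"hand": 1,"tx": 0.63,"ty": 0.725,"tz": 0,"wx": 0,"wy": 0,"wz": 0},
    {"hand": 1,"tx": 0.63,"ty": 0.725,"tz": 0,"wx": 0,"wy": 0,"wz": 0},
    {"hand": 1,"tx": 0.63,"ty": 0.725,"tz": 0,"wx": 0,"wy": 0,"wz": 0},
    {"hand": 1,"tx": 0.63,"ty": 0.725,"tz": 0,"wx": 0,"wy": 0,"wz": 0},
    {"hand": 1,"tx": 0.63,"ty": 0.725,"tz": 0,"wx": 0,"wy": 0,"wz": 0},
    {"hand": 1,"tx": 0.63,"ty": 0.725,"tz": 0,"wx": 0,"wy": 0,"wz": 0},
    {"hand": 1,"tx": 0.63,"ty": 0.725,"tz": 0,"wx": 0,"wy": 0,"wz": 0},
    {"hand": 1,"tx": 0.63,"ty": 0.725,"tz": 0,"wx": 0,"wy": 0,"wz": 0},
    {"hand": 1,"tx": 0.63,"ty": 0.725,"tz": 0,"wx": 0,"wy": 0,"wz": 0},
    {"hand": 1,"tx": 0.63,"ty": 0.725,"tz": 0,"wx": 0,"wy": 0,"wz": 0},
    {"hand": 1,"tx": 0.63,"ty": 0.725,"tz": 0,"wx": 0,"wy": 0,"wz": 0},
    {"hand": 1,"tx": 0.63,"ty": 0.725,"tz": 0,"wx": 0,"wy": 0,"wz": 0},
    {"hand": 1,"tx": 0.63,"ty": 0.725,"tz": 0,"wx": 0,"wy": 0,"wz": 0},
    {"hand": 1,"tx": 0.63,"ty": 0.725,"tz": 0,"wx": 0,"wy": 0,"wz": 0},
    {"hand": 1,"tx": 0.63,"ty": 0.725,"tz": 0,"wx": 0,"wy": 0,"wz": 0},
    {"hand": 1,"tx": 0,"ty": 0,"tz": 0,"wx": 0,"wy": 0,"wz": 0}
  ]
}}

```text
time: 3.27
tool_pos: [520.9, -173.5, 358.4]
tcp_rot: [3.14, 0.002, -0.26]
contact_force: [-1.4, 0.4, -1.1]
grip_width: 0.6
```

Emit:
{"name": "drive_tool", "arguments": {
  "deltas": [
    {"hand": 1,"tx": 0.46,"ty": 0.66,"tz": 0.5,"wx": 0,"wy": 0,"wz": 0},
    {"hand": 1,"tx": 0,"ty": 0,"tz": 0.9,"wx": 0,"wy": 0,"wz": 0},
    {"hand": 1,"tx": 0,"ty": 0,"tz": 0.6,"wx": 0,"wy": 0,"wz": 0},
    {"hand": 1,"tx": 0,"ty": 0,"tz": 0,"wx": 0,"wy": 0,"wz": 0}
  ]
}}

```text
time: 3.6
tool_pos: [528.1, -197.0, 274.9]
tcp_rot: [-3.139, 0.011, -0.256]
contact_force: [-0.2, -0.2, -1.2]
grip_width: 0.7
```

```bash
python3 - <<'E'
from h import *
print(chest(get_obs()['tool_pos']),get_obs()['contact_force'])
a=capture("scene")[100:350,165:415];cv2.imwrite("pics/s1.png",cv2.resize(a[:,:,::-1],None,fx=2.4,fy=2.4))
E
```

```text
[-15.5336495  -94.48176214 274.92947966] [-0.20430409 -0.18703265 -1.16200992]
```

View pics/s1.png

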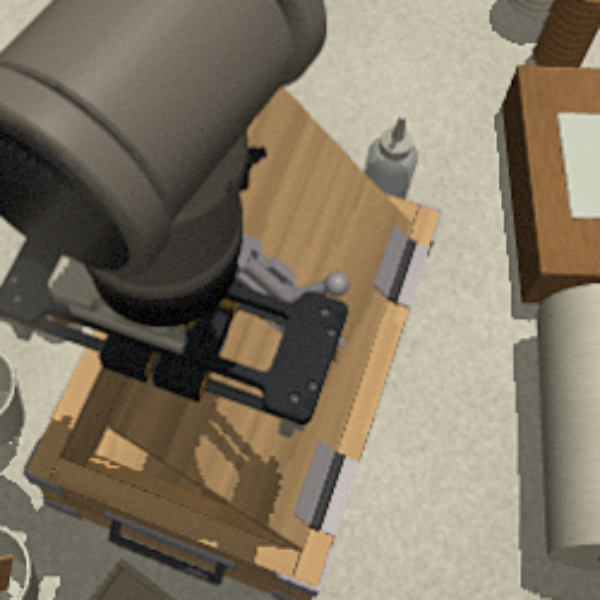

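The arm is over the right half of the lid, clear of the knob at (335,283) and the bottle. I'll push down along an arc.

Emit:
{"name": "drive_tool", "arguments": {
  "deltas": [
    {"hand": 1,"tx": -0.09,"ty": 0.05,"tz": 0.25,"wx": 0,"wy": 0,"wz": 0},
    {"hand": 1,"tx": -0.09,"ty": 0.05,"tz": 0.25,"wx": 0,"wy": 0,"wz": 0},
    {"hand": 1,"tx": -0.14,"ty": 0,"tz": 0.19,"wx": 0,"wy": 0,"wz": 0},
    {"hand": 1,"tx": -0.14,"ty": 0,"tz": 0.19,"wx": 0,"wy": 0,"wz": 0},
    {"hand": 1,"tx": -0.12,"ty": 0,"tz": 0.2,"wx": 0,"wy": 0,"wz": 0},
    {"hand": 1,"tx": -0.12,"ty": 0,"tz": 0.2,"wx": 0,"wy": 0,"wz": 0},
    {"hand": 1,"tx": 0,"ty": 0,"tz": 0,"wx": 0,"wy": 0,"wz": 0}
  ]
}}

```text
time: 4.23
tool_pos: [503.1, -194.9, 232.0]
tcp_rot: [3.14, -0.005, -0.256]
contact_force: [0.2, -0.5, 1.3]
grip_width: 0.4
```

```bash
python3 - <<'E'
from h import *
print(chest(get_obs()['tool_pos']),get_obs()['contact_force'])
a=capture("scene")[100:350,165:415];cv2.imwrite("pics/s2.png",cv2.resize(a[:,:,::-1],None,fx=2.4,fy=2.4))
E
```

```text
[-40.26109352 -98.95225542 232.01231432] [ 0.20467155 -0.47285625  1.25650628]
```

View pics/s2.png

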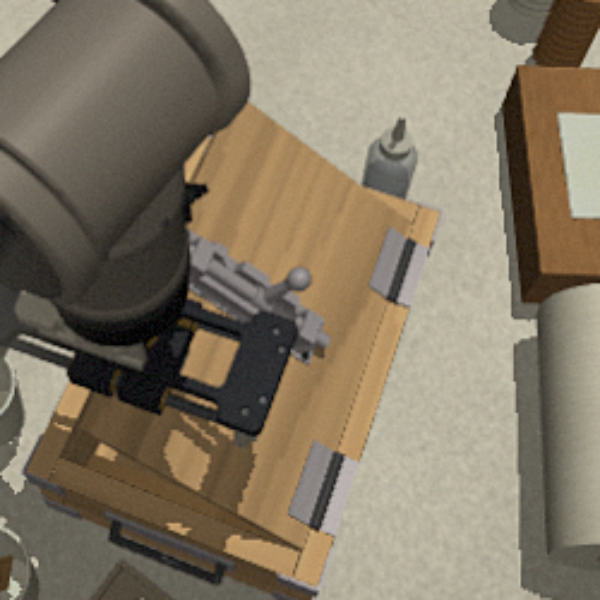

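The lid has started to come down, and its front-left corner has moved to (245,105). I'll continue along the arc.

Emit:
{"name": "drive_tool", "arguments": {
  "deltas": [
    {"hand": 1,"tx": -0.11,"ty": 0,"tz": 0.2,"wx": 0,"wy": 0,"wz": 0},
    {"hand": 1,"tx": -0.1,"ty": 0,"tz": 0.21,"wx": 0,"wy": 0,"wz": 0},
    {"hand": 1,"tx": -0.1,"ty": 0,"tz": 0.21,"wx": 0,"wy": 0,"wz": 0},
    {"hand": 1,"tx": -0.08,"ty": 0,"tz": 0.22,"wx": 0,"wy": 0,"wz": 0},
    {"hand": 1,"tx": -0.08,"ty": 0,"tz": 0.22,"wx": 0,"wy": 0,"wz": 0},
    {"hand": 1,"tx": -0.06,"ty": 0,"tz": 0.23,"wx": 0,"wy": 0,"wz": 0},
    {"hand": 1,"tx": -0.06,"ty": 0,"tz": 0.23,"wx": 0,"wy": 0,"wz": 0},
    {"hand": 1,"tx": -0.03,"ty": 0,"tz": 0.23,"wx": 0,"wy": 0,"wz": 0},
    {"hand": 1,"tx": -0.03,"ty": 0,"tz": 0.2,"wx": 0,"wy": 0,"wz": 0},
    {"hand": 1,"tx": 0,"ty": 0,"tz": 0.2,"wx": 0,"wy": 0,"wz": 0},
    {"hand": 1,"tx": 0,"ty": 0,"tz": 0,"wx": 0,"wy": 0,"wz": 0}
  ]
}}

```text
time: 5.2
tool_pos: [477.5, -188.1, 143.7]
tcp_rot: [-3.142, 0.0, -0.256]
contact_force: [-0.0, -0.5, 1.1]
grip_width: 0.2
```

```bash
python3 - <<'E'
from h import *
print(chest(get_obs()['tool_pos']),get_obs()['contact_force'])
E
```

```text
[-66.7640826  -98.97056725 143.71214564] [-0.02179913 -0.50717878  1.08478096]
```

Emit:
{"name": "drive_tool", "arguments": {
  "deltas": [
    {"hand": 1,"tx": 0,"ty": 0,"tz": 0.1,"wx": 0,"wy": 0,"wz": 0},
    {"hand": 1,"tx": 0,"ty": 0,"tz": 0.1,"wx": 0,"wy": 0,"wz": 0},
    {"hand": 1,"tx": 0,"ty": 0,"tz": 0.05,"wx": 0,"wy": 0,"wz": 0}
  ]
}}

```text
time: 5.45
tool_pos: [477.8, -188.3, 134.4]
tcp_rot: [3.141, -0.001, -0.257]
contact_force: [-2.2, 1.3, 6.0]
grip_width: 0.3
```

Emit:
{"name": "drive_tool", "arguments": {
  "deltas": [
    {"hand": 1,"tx": 0,"ty": 0,"tz": 0.03,"wx": 0,"wy": 0,"wz": 0},
    {"hand": 1,"tx": 0,"ty": 0,"tz": 0,"wx": 0,"wy": 0,"wz": 0}
  ]
}}

```text
time: 5.62
tool_pos: [477.8, -188.3, 134.1]
tcp_rot: [3.141, -0.002, -0.257]
contact_force: [-4.4, 1.3, 11.3]
grip_width: 0.7
```

The lid is on its stop: tips at z = 120 and contact force up at 11 N. I'll raise the tool and look before pushing the bolt.

Emit:
{"name": "drive_tool", "arguments": {
  "deltas": [
    {"hand": 1,"tx": 0,"ty": 0,"tz": -0.5,"wx": 0,"wy": 0,"wz": 0},
    {"hand": 1,"tx": 0,"ty": 0,"tz": -1,"wx": 0,"wy": 0,"wz": 0},
    {"hand": 1,"tx": 0,"ty": 0,"tz": -1,"wx": 0,"wy": 0,"wz": 0},
    {"hand": 1,"tx": 0.9,"ty": 0,"tz": -0.3,"wx": 0,"wy": 0,"wz": 0},
    {"hand": 1,"tx": 0.9,"ty": 0,"tz": 0,"wx": 0,"wy": 0,"wz": 0},
    {"hand": 1,"tx": 0.9,"ty": 0,"tz": 0,"wx": 0,"wy": 0,"wz": 0},
    {"hand": 1,"tx": 0,"ty": 0,"tz": 0,"wx": 0,"wy": 0,"wz": 0},
    {"hand": 1,"tx": 0,"ty": 0,"tz": 0,"wx": 0,"wy": 0,"wz": 0}
  ]
}}

```text
time: 6.28
tool_pos: [582.7, -215.8, 243.0]
tcp_rot: [-3.141, 0.001, -0.256]
contact_force: [0.1, 0.1, 0.2]
grip_width: 0.1
```

```bash
python3 - <<'E'
from h import *
print(chest(get_obs()['tool_pos']),get_obs()['contact_force'])
a=capture("scene")[120:320,165:365];b=capture("top")[100:300,205:405]
cv2.imwrite("pics/s3.png",cv2.resize(np.hstack([a,b])[:,:,::-1],None,fx=2,fy=2,interpolation=cv2.INTER_CUBIC))
E
```

```text
[ 42.0300079  -98.48967769 243.04962312] [0.14377056 0.14585918 0.16969347]
```

View pics/s3.png

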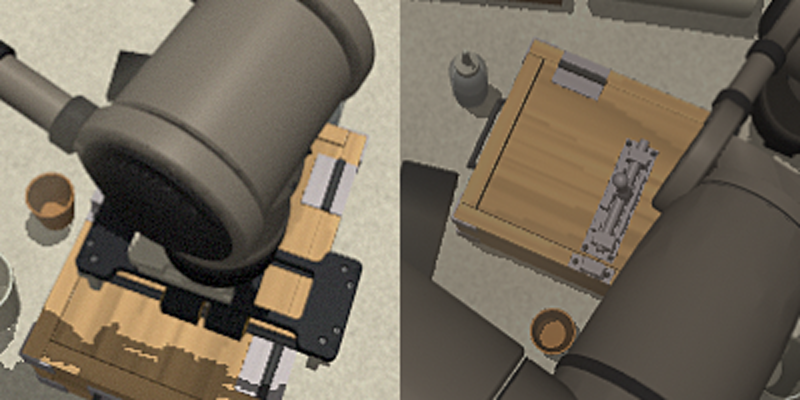

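The lid is shut and flush. In the top view the knob is at about (315,191) and the keeper at (301,233). I'll measure the knob.

```bash
python3 - <<'E'
from h import *
a=capture("top")[150:250,265:365]
cv2.imwrite("pics/t4.png",cv2.resize(a[:,:,::-1],None,fx=6,fy=6,interpolation=cv2.INTER_CUBIC))
print('exp knob0', proj('top',world(-10,0,176)),proj('top',world(-10,10,175)),proj('top',world(-111,0,141.5)))
E
```

```text
exp knob0 [[321.36478379 189.06867147]] [[317.11313424 187.42072106]] [[302.66008042 232.82714085]]
```

View pics/t4.png

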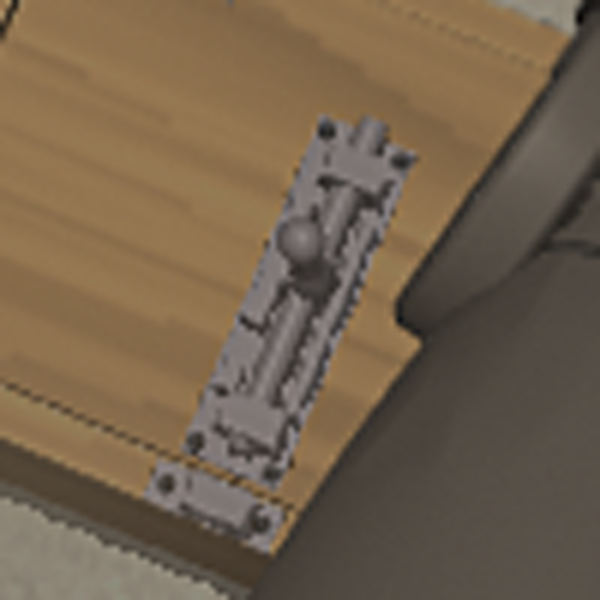

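Emit:
{"name": "drive_tool", "arguments": {
  "deltas": [
    {"hand": 1,"tx": 0,"ty": -0.92,"tz": 0,"wx": 0,"wy": 0,"wz": 0},
    {"hand": 1,"tx": 0,"ty": -0.92,"tz": 0,"wx": 0,"wy": 0,"wz": 0},
    {"hand": 1,"tx": 0,"ty": -0.92,"tz": 0,"wx": 0,"wy": 0,"wz": 0},
    {"hand": 1,"tx": 0,"ty": 0,"tz": 0.6,"wx": 0,"wy": 0,"wz": 0},
    {"hand": 1,"tx": 0,"ty": 0,"tz": 0.6,"wx": 0,"wy": 0,"wz": 0},
    {"hand": 1,"tx": 0,"ty": 0,"tz": 0.6,"wx": 0,"wy": 0,"wz": 0},
    {"hand": 1,"tx": 0,"ty": 0,"tz": 0.15,"wx": 0,"wy": 0,"wz": 0},
    {"hand": 1,"tx": 0,"ty": 0,"tz": 0,"wx": 0,"wy": 0,"wz": 0}
  ]
}}

```text
time: 7.1
tool_pos: [608.2, -108.6, 165.3]
tcp_rot: [-3.141, 0.004, -0.257]
contact_force: [0.3, 0.6, -0.3]
grip_width: 0.6
```

Emit:
{"name": "drive_tool", "arguments": {
  "deltas": [
    {"hand": 1,"tx": -0.2,"ty": 0,"tz": 0,"wx": 0,"wy": 0,"wz": 0},
    {"hand": 1,"tx": -0.2,"ty": 0,"tz": 0,"wx": 0,"wy": 0,"wz": 0},
    {"hand": 1,"tx": -0.15,"ty": 0,"tz": 0,"wx": 0,"wy": 0,"wz": 0},
    {"hand": 1,"tx": -0.15,"ty": 0,"tz": 0,"wx": 0,"wy": 0,"wz": 0},
    {"hand": 1,"tx": -0.15,"ty": 0,"tz": 0,"wx": 0,"wy": 0,"wz": 0}
  ]
}}

```text
time: 7.52
tool_pos: [577.1, -100.5, 167.7]
tcp_rot: [-3.142, -0.003, -0.258]
contact_force: [1.4, -0.8, 1.6]
grip_width: 0.4
```

```bash
python3 - <<'E'
from h import *
print(chest(get_obs()['tool_pos']),get_obs()['contact_force'])
a=capture("scene")[120:320,165:365];b=capture("top")[100:300,205:405]
cv2.imwrite("pics/s5.png",cv2.resize(np.hstack([a,b])[:,:,::-1],None,fx=2,fy=2,interpolation=cv2.INTER_CUBIC))
E
```

```text
[  6.74847619  11.3596306  167.74906388] [ 1.43781906 -0.83893865  1.59355131]
```

View pics/s5.png

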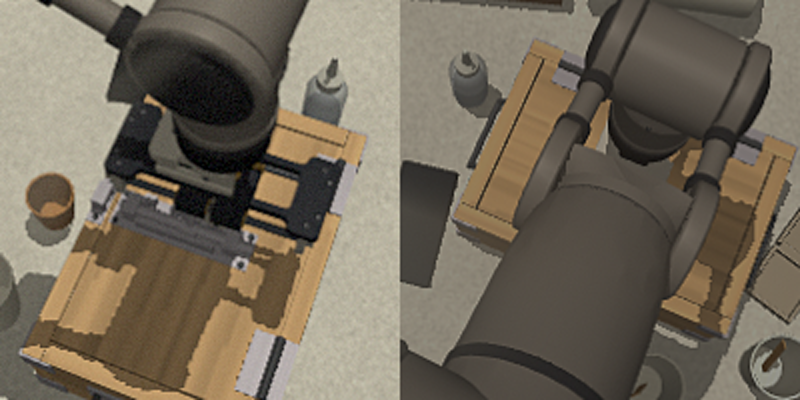

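The view of the knob is blocked now, so I'll go by force and position.

Emit:
{"name": "drive_tool", "arguments": {
  "deltas": [
    {"hand": 1,"tx": -0.15,"ty": 0,"tz": 0.03,"wx": 0,"wy": 0,"wz": 0},
    {"hand": 1,"tx": -0.15,"ty": 0,"tz": 0.03,"wx": 0,"wy": 0,"wz": 0},
    {"hand": 1,"tx": -0.12,"ty": 0,"tz": 0,"wx": 0,"wy": 0,"wz": 0},
    {"hand": 1,"tx": 0,"ty": 0,"tz": 0,"wx": 0,"wy": 0,"wz": 0}
  ]
}}

```text
time: 7.95
tool_pos: [559.8, -95.7, 163.9]
tcp_rot: [-3.142, 0.001, -0.257]
contact_force: [1.4, -0.7, 0.2]
grip_width: 0.5
```

Emit:
{"name": "drive_tool", "arguments": {
  "deltas": [
    {"hand": 1,"tx": -0.1,"ty": 0,"tz": 0,"wx": 0,"wy": 0,"wz": 0},
    {"hand": 1,"tx": -0.1,"ty": 0,"tz": 0,"wx": 0,"wy": 0,"wz": 0}
  ]
}}

```text
time: 8.12
tool_pos: [553.0, -93.9, 163.9]
tcp_rot: [-3.141, -0.0, -0.257]
contact_force: [3.8, 0.1, 0.3]
grip_width: 0.6
```

Emit:
{"name": "drive_tool", "arguments": {
  "deltas": [
    {"hand": 1,"tx": -0.1,"ty": 0,"tz": 0,"wx": 0,"wy": 0,"wz": 0},
    {"hand": 1,"tx": 0,"ty": 0,"tz": 0,"wx": 0,"wy": 0,"wz": 0}
  ]
}}

```text
time: 8.28
tool_pos: [548.3, -92.6, 163.8]
tcp_rot: [-3.141, 0.001, -0.257]
contact_force: [0.5, -0.9, 0.9]
grip_width: 0.3
```

```bash
python3 - <<'E'
from h import *
print(chest(get_obs()['tool_pos']),get_obs()['contact_force'])
E
```

```text
[-23.11698712  11.54983703 163.82843848] [ 0.45790098 -0.88152656  0.88304277]
```

Emit:
{"name": "drive_tool", "arguments": {
  "deltas": [
    {"hand": 1,"tx": -0.1,"ty": 0,"tz": 0,"wx": 0,"wy": 0,"wz": 0},
    {"hand": 1,"tx": -0.1,"ty": 0,"tz": 0,"wx": 0,"wy": 0,"wz": 0}
  ]
}}

```text
time: 8.45
tool_pos: [544.0, -91.7, 164.5]
tcp_rot: [3.142, -0.008, -0.257]
contact_force: [19.6, -5.5, -6.3]
grip_width: 0.2
```

Emit:
{"name": "drive_tool", "arguments": {
  "deltas": [
    {"hand": 1,"tx": -0.1,"ty": 0,"tz": 0,"wx": 0,"wy": 0,"wz": 0}
  ]
}}

```text
time: 8.53
tool_pos: [543.1, -91.9, 165.0]
tcp_rot: [3.141, -0.016, -0.258]
contact_force: [30.2, -10.1, -13.1]
grip_width: 0.1
```

Emit:
{"name": "drive_tool", "arguments": {
  "deltas": [
    {"hand": 1,"tx": -0.1,"ty": 0,"tz": 0,"wx": 0,"wy": 0,"wz": 0}
  ]
}}

```text
time: 8.62
tool_pos: [542.1, -92.1, 165.5]
tcp_rot: [3.14, -0.023, -0.258]
contact_force: [41.1, -13.1, -20.9]
grip_width: 0.2
```

It hit a firm stop at x of about -27. I'll back off and check.

Emit:
{"name": "drive_tool", "arguments": {
  "deltas": [
    {"hand": 1,"tx": 0.3,"ty": 0,"tz": 0,"wx": 0,"wy": 0,"wz": 0},
    {"hand": 1,"tx": 0.5,"ty": 0,"tz": 0,"wx": 0,"wy": 0,"wz": 0},
    {"hand": 1,"tx": 0.3,"ty": 0,"tz": -0.6,"wx": 0,"wy": 0,"wz": 0},
    {"hand": 1,"tx": 0,"ty": 0.6,"tz": -0.8,"wx": 0,"wy": 0,"wz": 0},
    {"hand": 1,"tx": 0,"ty": 1,"tz": 0,"wx": 0,"wy": 0,"wz": 0},
    {"hand": 1,"tx": 0,"ty": 1,"tz": 0,"wx": 0,"wy": 0,"wz": 0},
    {"hand": 1,"tx": 0,"ty": 0.3,"tz": 0,"wx": 0,"wy": 0,"wz": 0},
    {"hand": 1,"tx": 0,"ty": 0,"tz": 0,"wx": 0,"wy": 0,"wz": 0}
  ]
}}

```text
time: 9.28
tool_pos: [544.9, -215.0, 219.2]
tcp_rot: [3.141, 0.002, -0.262]
contact_force: [0.3, 0.7, -0.2]
grip_width: 0.3
```

```bash
python3 - <<'E'
from h import *
print(chest(get_obs()['tool_pos']),get_obs()['contact_force'])
a=capture("top")[150:250,265:365]
cv2.imwrite("pics/t6.png",cv2.resize(a[:,:,::-1],None,fx=6,fy=6,interpolation=cv2.INTER_CUBIC))
for y in (0,10,20):print('exp knob', proj('top',world(-50,y,131+(45**2-y*y)**.5)))
E
```

```text
[   5.33986672 -107.52694271  219.21327181] [ 0.34416672  0.74306313 -0.17910162]
exp knob [[314.64745    205.42079127]]
exp knob [[310.36489014 203.74157433]]
exp knob [[305.98483447 202.27910294]]
```

View pics/t6.png

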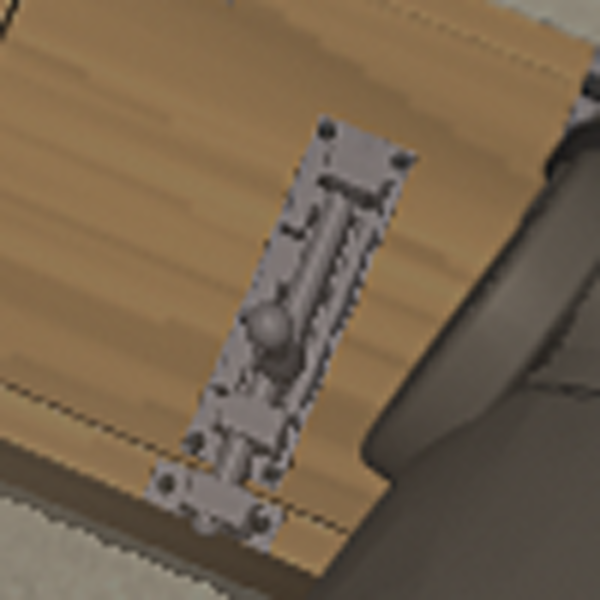

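The bolt is home, with its end visible through the keeper at crop (205,525) and the knob at (268,325). Next I'll push the handle towards +y.

Emit:
{"name": "drive_tool", "arguments": {
  "deltas": [
    {"hand": 1,"tx": -0.75,"ty": -0.6,"tz": 0,"wx": 0,"wy": 0,"wz": 0},
    {"hand": 1,"tx": -0.7,"ty": -0.6,"tz": 0,"wx": 0,"wy": 0,"wz": 0},
    {"hand": 1,"tx": 0,"ty": -0.8,"tz": 0,"wx": 0,"wy": 0,"wz": 0},
    {"hand": 1,"tx": 0,"ty": 0,"tz": 0.5,"wx": 0,"wy": 0,"wz": 0},
    {"hand": 1,"tx": 0,"ty": 0,"tz": 0.5,"wx": 0,"wy": 0,"wz": 0},
    {"hand": 1,"tx": 0,"ty": 0,"tz": 0.3,"wx": 0,"wy": 0,"wz": 0},
    {"hand": 1,"tx": 0,"ty": 0,"tz": 0,"wx": 0,"wy": 0,"wz": 0}
  ]
}}

```text
time: 9.92
tool_pos: [509.1, -117.5, 165.2]
tcp_rot: [-3.14, 0.006, -0.255]
contact_force: [0.4, -0.4, 0.5]
grip_width: -0.1
```

```bash
python3 - <<'E'
from h import *
print(chest(get_obs()['tool_pos']),get_obs()['contact_force'])
E
```

```text
[-54.47057281 -22.61242074 165.17939169] [ 0.4212528 -0.3552931  0.4709021]
```

Emit:
{"name": "drive_tool", "arguments": {
  "deltas": [
    {"hand": 1,"tx": 0.02,"ty": -0.15,"tz": 0,"wx": 0,"wy": 0,"wz": 0},
    {"hand": 1,"tx": 0.02,"ty": -0.15,"tz": 0,"wx": 0,"wy": 0,"wz": 0},
    {"hand": 1,"tx": 0.02,"ty": -0.15,"tz": 0,"wx": 0,"wy": 0,"wz": 0},
    {"hand": 1,"tx": 0,"ty": -0.15,"tz": 0,"wx": 0,"wy": 0,"wz": 0},
    {"hand": 1,"tx": 0,"ty": -0.15,"tz": 0,"wx": 0,"wy": 0,"wz": 0},
    {"hand": 1,"tx": 0,"ty": -0.15,"tz": 0,"wx": 0,"wy": 0,"wz": 0},
    {"hand": 1,"tx": 0,"ty": -0.15,"tz": 0,"wx": 0,"wy": 0,"wz": 0},
    {"hand": 1,"tx": 0,"ty": 0,"tz": 0,"wx": 0,"wy": 0,"wz": 0}
  ]
}}

```text
time: 10.58
tool_pos: [524.3, -78.9, 168.1]
tcp_rot: [-3.141, -0.001, -0.256]
contact_force: [0.7, -0.8, 0.9]
grip_width: 0.7
```

```bash
python3 - <<'E'
from h import *
print(chest(get_obs()['tool_pos']),get_obs()['contact_force'])
a=capture("scene")[120:320,165:365]
cv2.imwrite("pics/s7.png",cv2.resize(a[:,:,::-1],None,fx=3,fy=3,interpolation=cv2.INTER_CUBIC))
E
```

```text
[-49.83093992  18.63332656 168.14043615] [ 0.6503262  -0.83207943  0.90452803]
```

View pics/s7.png

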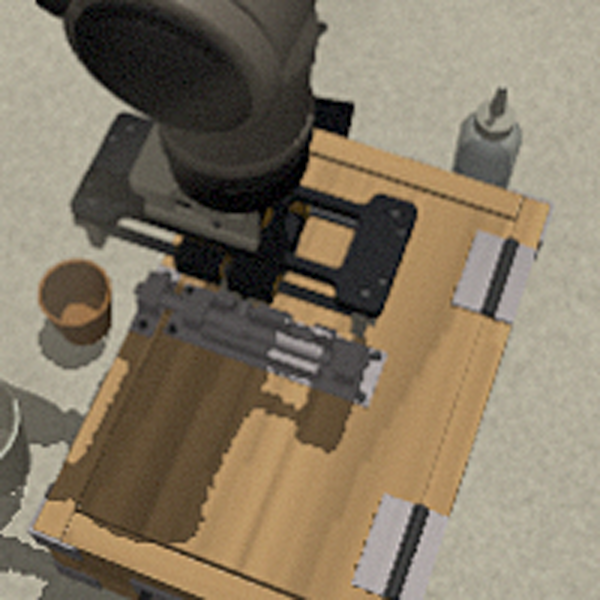

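The knob has swung behind the fingers. I'll lift over it and press it down flat.

Emit:
{"name": "drive_tool", "arguments": {
  "deltas": [
    {"hand": 1,"tx": 0,"ty": 0.1,"tz": -0.2,"wx": 0,"wy": 0,"wz": 0},
    {"hand": 1,"tx": 0,"ty": 0,"tz": -0.6,"wx": 0,"wy": 0,"wz": 0},
    {"hand": 1,"tx": 0,"ty": -0.4,"tz": 0,"wx": 0,"wy": 0,"wz": 0},
    {"hand": 1,"tx": 0,"ty": -0.4,"tz": 0,"wx": 0,"wy": 0,"wz": 0},
    {"hand": 1,"tx": 0,"ty": 0,"tz": 0.3,"wx": 0,"wy": 0,"wz": 0},
    {"hand": 1,"tx": 0,"ty": 0,"tz": 0.3,"wx": 0,"wy": 0,"wz": 0},
    {"hand": 1,"tx": 0,"ty": 0,"tz": 0.2,"wx": 0,"wy": 0,"wz": 0},
    {"hand": 1,"tx": 0,"ty": 0,"tz": 0.2,"wx": 0,"wy": 0,"wz": 0}
  ]
}}

```text
time: 11.3
tool_pos: [531.2, -53.3, 159.9]
tcp_rot: [-3.141, -0.001, -0.258]
contact_force: [0.4, 1.3, 1.9]
grip_width: 0.2
```

```bash
python3 - <<'E'
from h import *
print(chest(get_obs()['tool_pos']),get_obs()['contact_force'])
E
```

```text
[-49.78311173  45.15197525 159.93796393] [0.42545127 1.31961896 1.91356454]
```

Tips are at z = 146 and the knob should be flat at z = 140, so I'll press further until it resists.

Emit:
{"name": "drive_tool", "arguments": {
  "deltas": [
    {"hand": 1,"tx": 0,"ty": 0,"tz": 0.1,"wx": 0,"wy": 0,"wz": 0},
    {"hand": 1,"tx": 0,"ty": 0,"tz": 0.08,"wx": 0,"wy": 0,"wz": 0}
  ]
}}

```text
time: 11.47
tool_pos: [531.0, -53.3, 152.7]
tcp_rot: [-3.141, 0.0, -0.258]
contact_force: [-1.7, 1.3, 13.3]
grip_width: 0.3
```

Emit:
{"name": "drive_tool", "arguments": {
  "deltas": [
    {"hand": 1,"tx": 0,"ty": 0,"tz": 0.05,"wx": 0,"wy": 0,"wz": 0}
  ]
}}

```text
time: 11.55
tool_pos: [531.9, -53.4, 152.2]
tcp_rot: [-3.141, -0.003, -0.258]
contact_force: [-2.8, 1.0, 20.0]
grip_width: 0.4
```

Emit:
{"name": "drive_tool", "arguments": {
  "deltas": [
    {"hand": 1,"tx": 0,"ty": 0,"tz": 0.03,"wx": 0,"wy": 0,"wz": 0}
  ]
}}

```text
time: 11.63
tool_pos: [532.6, -53.6, 152.0]
tcp_rot: [-3.141, -0.005, -0.258]
contact_force: [-1.8, 0.7, 21.6]
grip_width: 0.2
```

Emit:
{"name": "drive_tool", "arguments": {
  "deltas": [
    {"hand": 1,"tx": 0,"ty": 0,"tz": -0.5,"wx": 0,"wy": 0,"wz": 0},
    {"hand": 1,"tx": 0,"ty": 0,"tz": -1,"wx": 0,"wy": 0,"wz": 0},
    {"hand": 1,"tx": 0,"ty": 0,"tz": -1,"wx": 0,"wy": 0,"wz": 0},
    {"hand": 1,"tx": 0,"ty": 0,"tz": -1,"wx": 0,"wy": 0,"wz": 0},
    {"hand": 1,"tx": -0.3,"ty": -0.9,"tz": 0,"wx": 0,"wy": 0,"wz": 0},
    {"hand": 1,"tx": -0.3,"ty": -0.9,"tz": 0,"wx": 0,"wy": 0,"wz": 0},
    {"hand": 1,"tx": -0.3,"ty": -0.9,"tz": 0,"wx": 0,"wy": 0,"wz": 0},
    {"hand": 1,"tx": -0.3,"ty": -0.9,"tz": 0,"wx": 0,"wy": 0,"wz": 0},
    {"hand": 1,"tx": -0.3,"ty": -0.9,"tz": 0,"wx": 0,"wy": 0,"wz": 0},
    {"hand": 1,"tx": -0.3,"ty": -0.9,"tz": 0,"wx": 0,"wy": 0,"wz": 0},
    {"hand": 1,"tx": -0.3,"ty": -0.9,"tz": 0,"wx": 0,"wy": 0,"wz": 0},
    {"hand": 1,"tx": -0.3,"ty": -0.9,"tz": 0,"wx": 0,"wy": 0,"wz": 0},
    {"hand": 1,"tx": 0,"ty": 0,"tz": 0,"wx": 0,"wy": 0,"wz": 0}
  ]
}}

```text
time: 12.72
tool_pos: [510.3, 255.5, 289.4]
tcp_rot: [-3.139, 0.001, -0.252]
contact_force: [-0.4, -0.4, 0.1]
grip_width: 0.3
```

```bash
python3 - <<'E'
from h import *
print(chest(get_obs()['tool_pos']),get_obs()['contact_force'])
S=capture("scene");T=capture("top")
cv2.imwrite("pics/s8.png",S[:,:,::-1]);cv2.imwrite("pics/t8.png",T[:,:,::-1])
a=cv2.resize(S[160:290,200:330],(400,400),interpolation=cv2.INTER_CUBIC);b=cv2.resize(T[150:250,265:365],(400,400),interpolation=cv2.INTER_CUBIC)
cv2.imwrite("pics/c8.png",np.hstack([a,b])[:,:,::-1])
P=[world(-50,45,131),world(-50,0,176)]
print(proj('top',P),proj('scene',P))
E
```

```text
[-149.92604807  337.98908281  289.38721864] [-0.42966219 -0.39538092  0.12594099]
[[294.13628239 201.3834173 ]
 [314.64745    205.42079127]] [[253.08007379 209.06832559]
 [243.79063882 218.47940974]]
```

View pics/c8.png

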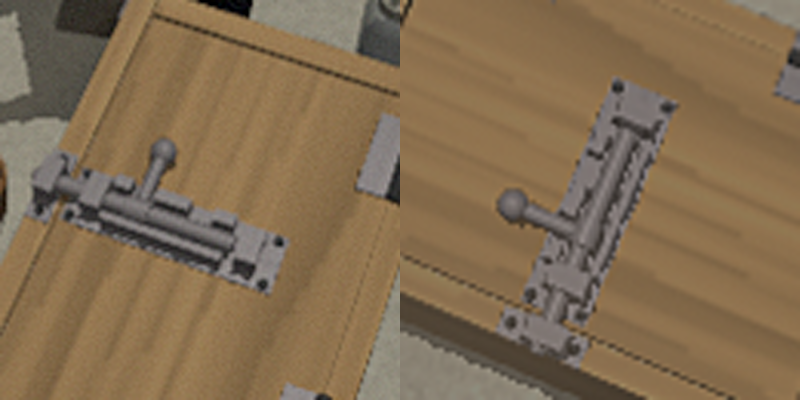

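View pics/t8.png

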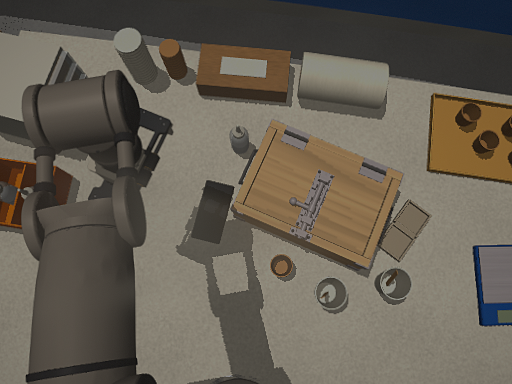

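The handle lies in its notch, with the knob at scene (253,210) and top (293,201); flat predicts (253,209) and (294,201). The cups, bottle, mould and phone look unmoved. I'll triangulate the knob's height, then hand in.

```bash
python3 - <<'E'
from h import *
p,g=tri((253,210),(293.3,201.3));print(chest(p),g)
if p[2]<138: print(close_job())
E
```

```text
[-49.98567828  46.30109166 125.05245121] 1.7312467270710594
the job is handed in; nothing more can be done
None
```

The chest is shut and locked, and I handed the job in at about 13 s of the 48 s allowed; no verdict was reported.

- **Lid:** I pushed it down on the right half until it met its stop, with the tips at z = 120 mm and 11 N of contact force.
- **Bolt:** I pushed it forward from behind the knob until it hit a firm stop. The force there was about 48 N on the fingers, well under the 120 N wrist limit. A picture then showed its end through the keeper.
- **Handle:** I swung it towards chest +y, then pressed the knob down until it resisted.

**Last checks:**
- **Locked position:** In both views the handle lies in its notch. Triangulation put the knob at chest (-50, 46, 125) mm against an expected (-50, 45, 131).
- **Surroundings:** The cups, bottle, mould and phone looked unmoved, and the arm was clear of everything.

**What disagreed:**
- **Knob height:** it reads 6 mm below nominal, probably from picking pixels by eye. The tips stopped at z = 138 mm against a nominal knob top of 140 mm, which also fits a flat handle.
- **Bolt travel:** it measured about 34 mm in the images. The bolt looked about 4 mm forward before I pushed it, so I relied on the firm stop and the keeper picture to call it home.

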